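# Find the key to the kiln controller's cover

### The job

Unlock the cover of the kiln controller: one of the two keys standing in the wooden block fits, so try them in its cam lock, pushed fully home, until one turns the latch a quarter turn clockwise. Leave the latch turned, draw that key out and put it straight into the wooden tray; the other key must end up standing in the block, and nothing else on the table is to be disturbed.

Things in the scene. Friction and masses are not known exactly. Their poses are not given: they have to be found in the camera images.
- console: Kiln controller, grey steel console with a sloping front, fixed: 240 deep (x), 200 wide (y), 150 high at the back. Origin: centre of its underside; its front edge (50 high) faces its own -x, away from the robot. The front rises at 30 degrees; a cover with a window, 6 thick, lies on the upper part of the slope.
- lock: Cam lock low on the slope: steel ring (72 outside, 36 inside, 3 high) round a brass plug. Origin: centre of the plug's face, 79 above the table; z straight out of the slope (30 degrees from vertical, leaning away from the robot), x up the slope, y level; does not turn. Keyway 9 x 35, 2.5 mm bevel, long side along y at latch 0. A key goes in along -z until its collar rests on the plug (origins meet).
- latch (a joint): Turn of plug and tongue (65 mm long, top 11 above the plug's face): 0 locked, tongue up the slope; grows clockwise seen from outside (about the lock's -z) to a stop at 1.57. Needs 0.06 Nm, stays put; turn it with a key only, which has 0.15 rad of play. Hidden wards let one key turn, not always the same; the wrong one goes home too but stops below 0.3. Keys go in and out only at 0 and at 1.57.
- key_dome: Steel double-bitted service key, 130 mm long, about 140 g, one of two. Origin: middle of the underside of its collar (22 dia, 6 high). z runs up the stem (11 dia) to a round wooden handle, 16 dia from z = 30 to 80 (top: domed); y along the bit's two equal wings: 30 wide, 5 thick, reaching 42 below, the last 5 mm a 16 x 3.5 nose. Fits either way round. Stands bit down in the block at first.
- key_cone: Steel double-bitted service key, 130 mm long, about 140 g, one of two. Origin: middle of the underside of its collar (22 dia, 6 high). z runs up the stem (11 dia) to a round wooden handle, 16 dia from z = 30 to 80 (top: conical); y along the bit's two equal wings: 30 wide, 5 thick, reaching 42 below, the last 5 mm a 16 x 3.5 nose. Fits either way round. Stands bit down in the block at first.
- block: Wooden key block, fixed, 70 (x) by 160 (y) by 62 high. Origin: centre of its underside. Two slots in its top at y = -40 and +40, each 11 (x) by 39 (y), 50 deep; a key in a slot has its collar on the top (origin 62 up) and its wings along the block's y. It stands left or right of the console, the tray on the other side; which key is in which slot varies.
- tray: Empty wooden tray fixed to the table, 170 (x) by 190 (y) outside, walls 6 thick and 30 high, floor 6 mm above the table. Origin: centre of its underside.
- cup_a: Bystander, not to be disturbed: white paper cup, 72 mm across, 85 high, standing. Origin: its underside.
- cup_b: Bystander, not to be disturbed: a second such paper cup. Origin: its underside.
- bowl: Bystander, not to be disturbed: unfired clay bowl, 140 mm across, 65 high. Origin: its underside.
- brush: Bystander, not to be disturbed: wooden brush 180 mm long, lying. Origin: its underside.
- spatula: Bystander, not to be disturbed: spatula 190 mm long, lying. Origin: its underside.
- phone: Bystander, not to be disturbed: black phone 75 x 155 x 9, lying. Origin: its underside.
- kidney: Bystander, not to be disturbed: wooden modelling rib 98 x 48 x 8, lying. Origin: its underside.

How it is judged:
On the way:
1. a key that is fully home in the lock turns the latch a quarter turn (value of joint latch above 1.25 rad and ((distance between key_dome and lock below 0.005 m and angle between the z axis of key_dome and the z axis of lock, either way round below 0.15 rad) or (distance between key_cone and lock below 0.005 m and angle between the z axis of key_cone and the z axis of lock, either way round below 0.15 rad))), for 0.2 s.
At the end, for the whole second after the job is handed in: The latch is left beyond 1.25 rad; the key that turned it lies within the tray (its collar inside the tray's outline and below 50 mm); the other key stands upright (within 10 degrees) in a slot of the block, collar down on its top; both are at rest (value of joint latch above 1.25 rad and ((x of key_dome in the frame of tray between -0.085 and 0.085 m and y of key_dome in the frame of tray between -0.095 and 0.095 m and height (world z) of key_dome below 0.05 m and z of key_cone in the frame of block between 0.056 and 0.068 m and x of key_cone in the frame of block between -0.012 and 0.012 m and y of key_cone in the frame of block between -0.085 and 0.085 m and angle between key_cone's own z axis and vertical below 0.17 rad) or (x of key_cone in the frame of tray between -0.085 and 0.085 m and y of key_cone in the frame of tray between -0.095 and 0.095 m and height (world z) of key_cone below 0.05 m and z of key_dome in the frame of block between 0.056 and 0.068 m and x of key_dome in the frame of block between -0.012 and 0.012 m and y of key_dome in the frame of block between -0.085 and 0.085 m and angle between key_dome's own z axis and vertical below 0.17 rad)) and linear speed of each of key_dome, key_cone below 0.02 m/s); the robot touches nothing.
It fails at once if with the latch open, the key that opened it is put down anywhere but in the tray (value of joint latch above 1.25 rad and not (distance between key_dome and lock below 0.06 m and angle between the z axis of key_dome and the z axis of lock, either way round below 0.15 rad) and not (distance between key_cone and lock below 0.06 m and angle between the z axis of key_cone and the z axis of lock, either way round below 0.15 rad) and not (x of key_dome in the frame of tray between -0.085 and 0.085 m and y of key_dome in the frame of tray between -0.095 and 0.095 m) and not (x of key_cone in the frame of tray between -0.085 and 0.085 m and y of key_cone in the frame of tray between -0.095 and 0.095 m) and height (world z) of each of key_dome, key_cone below 0.068 m and linear speed of each of key_dome, key_cone below 0.02 m/s).
It fails at once if the robot pushes the latch itself instead of turning it with a key (contact force between any of the arm, the fingers and latch above 3 N).
It fails at once if a bystander is disturbed (moved more than 30 mm) (distance of any of cup_a, cup_b, bowl, brush, spatula, phone, kidney from where it was at the start of the episode above 0.03 m).
It also fails if it takes over 72 s, if anything falls off the work surface, if the arm or the gripper's body presses on something with over 40 N, if the wrist force passes 120 N, or if a joint passes its speed limit or range.

### The arm

A 6-joint arm with a two-finger parallel gripper is mounted at the origin on the work surface. World frame = base frame: x ahead of the robot, y to its left, z up, the work surface at z = 0. Lengths are in m, angles in rad, forces in N, time in s.
With the tool pointing down it reaches from about 0.425 to 0.95 m from the base axis. Payload 3.5 kg.
Tool frame: the origin (TCP) lies at the very end of the fingers, on their centre line; the grasp point (between the pads) lies 19 mm behind it; x points along the fingers, z is the direction in which the jaws open and shut, and the axes are right-handed (so a half turn about x gives the same grasp; the last joint's range is limited). The gripper opens to 85 mm and grips with 20 to 120 N. Pads are 22 mm wide; open, the fingers measure 114 mm over their backs; the gripper's body (76 mm by 85 mm) begins 54 mm behind the grasp point. The pads swing forward as they close: fully open they stand 13 mm farther back than shut.
Start: joints at [-1.383, 0.286, 1.577, -0, 1.279, -0.15], TCP at [0.224, -0.637, 0.231] pointing down, gripper open.
Joint ranges: [-2.77, 2.77], [-0.9, 2.22], [0.21, 2.48], [-1.53, 4.67], [0.24, 2.81], [-2.84, 2.84]. Speed limits (rad/s): [2.79, 2.79, 3.14, 3.14, 3.14, 3.14].

### API

Orientations are given as a unit quaternion [x, y, z, w].
In Python, from plant import ctrl, cams gives the robot as it stands.
- The arm moves only by the tool play_rows, never from a script. Its argument "rows" is a list of rows, each a list of 3 entries, a list of its own where there are three numbers: the opening in per cent of the stroke, from 0 (shut) to 100 (fully open), then the shift along the tool's x, y, z in units of 0.3 m (1.0 is 0.3 m), then the turn, a rotation vector about the tool's x, y, z in units of pi/2 rad (1.0 is pi/2 rad). A call has 1 to 10 rows; each row is the pose to reach, as a shift and turn from the pose commanded when the call began, along the tool's axes at that moment; what a row does not reach only later rows make up. A row lasts 1/12 s, in which the tool goes at most 41.7 mm and 7.16 degrees, less where a joint would pass 70% of its speed; a pose out of reach is approached as far as the arm can. A call with a number of a shift or a turn outside -1 to 1 is refused whole. A call with a gripper value outside its range is refused whole. The fingers move at their own pace and stop on an object; "force" is the grip in N (left out, the last holds). Time passes only in rows, so rows that repeat a pose let the fingers close. It gives the time, the measured TCP pose, the force and the opening at its end, in the units of the state.
- ctrl.get_state(): the state, without advancing time (a new reading comes with each control period).
- cams.read_camera(name): name is "scene" or "top" or "wrist"; returns a dict with "color" (400x640x3 uint8, red, green, blue), "fx", "fy", "cx", "cy" (pixels), "k1" (the pictures are not rectified: a ray, as slopes to the right and down, at radius r is drawn at 1 + k1 r^2 times it, then the intrinsics apply), "view" (4x4, takes a point from world to camera coordinates). Camera axes: x right, y down, z forward; pixel columns grow to the right and rows downward; lengths in m; the calibration is good to about 2 mm. A picture is of the moment at which its call begins. There is no depth.
- ctrl.sign_off(): hands the job in, once; it reports no verdict.
The state is a dict: "time": time; "qpos": joint angles; "dq": joint speeds; "joint_efforts": joint torques, N m; "eef_pos": TCP position; "tcp_rot": TCP orientation; "contact_force": force on the tool from outside, world axes, zero at the start; "wrist_torque": the same for the moment, N m; "opening": opening from 0.0 (shut) to 1.0 (fully open).
Only numpy, scipy, OpenCV 4.12 (cv2) and the standard library are available. Lean on these libraries where they do the work, as an engineer would, in place of code of your own. Each camera call takes 0.05 s, during which the arm holds its last target. There are 200 camera calls.

## Working session

There is one attempt and no reset: what is moved stays moved. The work goes in short steps, Python scripts to look and compute and a tool call to move; the robot and the scene stay as the last step left them, time stands still between calls to the robot, and variables do not carry over. Pictures are saved under pics/ and viewed, about 8 in all and at most 12, crops included, and the job is handed in when it is done.

Besides the shell and the picture viewer there is one more tool, called after "Request:" by a JSON object that holds its "name" and its "arguments", one argument or row to a line. play_rows: Moves the arm, as the interface text tells. Shifts and turns lie within -1 to 1; 1 stands for 0.3 m of shift or pi/2 rad of turn. Its arguments: {"type":"object","properties":{"rows":{"type":"array"},"force":{"type":"number"}},"required":["rows"]}

```bash
ls; mkdir -p pics
python3 - <<'E'
from plant import ctrl, cams
import cv2,numpy as np
for n in("scene","top"):
    d=cams.read_camera(n); cv2.imwrite(f"pics/{n}0.png",d["color"][:,:,::-1]); np.save(f"pics/{n}0.npy",d["color"])
    print(n,d["fx"],d["fy"],d["cx"],d["cy"],d["k1"]);print(np.round(d["view"],4).tolist())
print(ctrl.get_state())
E
```

```text
pics
scene 511.9981064465748 511.9981064465748 314.9409142166325 196.42740455813365 -0.06968319112642488
[[0.3584, 0.9335, 0.0075, -0.1833], [0.6399, -0.2398, -0.73, -0.3391], [-0.6797, 0.2665, -0.6834, 1.8883], [0.0, 0.0, 0.0, 1.0]]
top 375.187668615014 375.187668615014 315.50671522731335 204.77759751202416 -0.05248166541324108
[[-0.0125, -0.9999, 0.0071, -0.031], [-0.9838, 0.011, -0.179, 0.6128], [0.1789, -0.0092, -0.9838, 1.2056], [0.0, 0.0, 0.0, 1.0]]
{'time': 0.1, 'qpos': array([-1.38304782e+00,  2.87158476e-01,  1.57807820e+00, -3.66091503e-06,
        1.27857526e+00, -1.49999890e-01]), 'dq': array([-0.00045871, -0.00175419, -0.00450171,  0.00117619,  0.00111229,
       -0.00042541]), 'joint_efforts': array([ 5.89975916e-04, -4.07298839e+01, -2.93699831e+01, -1.40799957e-04,
        3.40659033e-03,  6.40148201e-07]), 'eef_pos': array([ 0.2235827 , -0.63625063,  0.23000544]), 'tcp_rot': array([ 0.40939377,  0.57748955, -0.40830705,  0.57635744]), 'contact_force': array([-0.54671638,  0.10554976,  0.99956379]), 'wrist_torque': array([-0.01935271, -0.05437919,  0.02832678]), 'opening': 0.9988171536623373}
```

View pics/scene0.png

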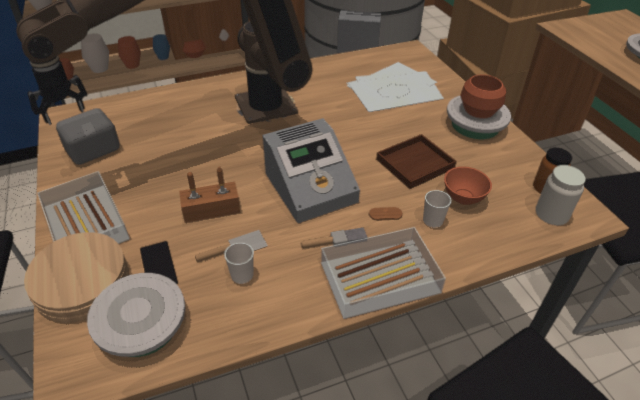

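View pics/top0.png

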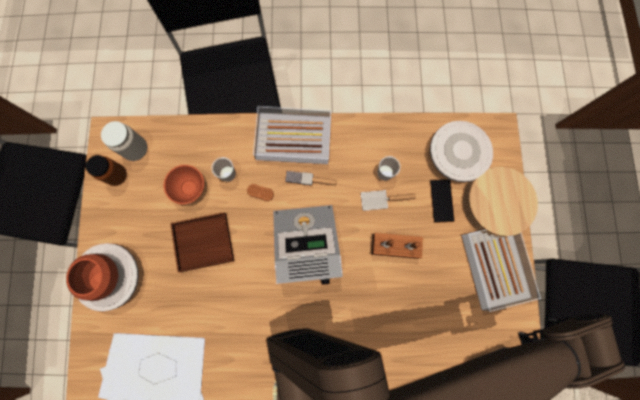

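The block with both keys is right of the console (top about (397,245)), the tray is on the left (203,242), and the lock is at about (304,220) in top and (320,182) in scene. Next: helpers and sub-pixel measurements.

```bash
cat > h.py <<'E'
import numpy as np,cv2
from scipy.spatial.transform import Rotation as R
from plant import ctrl,cams
def grab(n,save=None):
    d=cams.read_camera(n)
    if save: cv2.imwrite(f"pics/{save}.png",d["color"][:,:,::-1])
    return d
def K(d): return np.array([[d["fx"],0,d["cx"]],[0,d["fy"],d["cy"]],[0,0,1.]])
def proj(d,P):
    P=np.atleast_2d(P).astype(float); V=np.array(d["view"])
    return cv2.projectPoints(P,cv2.Rodrigues(V[:3,:3])[0],V[:3,3],K(d),np.array([d["k1"],0,0,0.]))[0][:,0]
def ray(d,px):
    u=cv2.undistortPoints(np.array(px,float).reshape(-1,1,2),K(d),np.array([d["k1"],0,0,0.]))[:,0]
    V=np.array(d["view"]);r=np.c_[u,np.ones(len(u))]@V[:3,:3]
    return -V[:3,:3].T@V[:3,3], r/np.linalg.norm(r,axis=1)[:,None]
def onplane(d,px,z):
    o,r=ray(d,px); return o+r*((z-o[2])/r[:,2])[:,None]
def tri(d1,p1,d2,p2):
    A=np.zeros((3,3));b=np.zeros(3);L=[]
    for d,p in((d1,p1),(d2,p2)):
        o,r=ray(d,p);M=np.eye(3)-np.outer(r[0],r[0]);A+=M;b+=M@o;L.append((M,o))
    X=np.linalg.solve(A,b);return X,[np.linalg.norm(M@(X-o)) for M,o in L]
E
python3 - <<'E'
from h import *
t=grab("top");s=grab("scene")
o,_=ray(t,[[0,0]]);print("top cam",o,"scene cam",ray(s,[[0,0]])[0])
print("block",onplane(t,[(397,243)],.062),"tray",onplane(t,[(203,242)],.03),"lock",onplane(t,[(304,220)],.079), onplane(s,[(320,182)],.079))
a=t["color"][195:275,160:440];b=s["color"][110:225,170:360]
A=cv2.resize(a,None,fx=2.85,fy=2.85,interpolation=cv2.INTER_CUBIC);B=cv2.resize(b,None,fx=3.2,fy=3.2,interpolation=cv2.INTER_CUBIC)
im=np.zeros((A.shape[0]+B.shape[0],A.shape[1],3),np.uint8);im[:A.shape[0]]=A;im[A.shape[0]:,:B.shape[1]]=B
cv2.imwrite("pics/c1.png",im[:,:,::-1]);print(im.shape,A.shape)
E
```

```text
top cam [ 0.38678991 -0.02674348  1.29598376] scene cam [ 1.56620507 -0.4134276   1.04424348]
block [[ 0.48005406 -0.30532914  0.062     ]] tray [[0.49339315 0.34323664 0.03      ]] lock [[5.57852357e-01 1.96207362e-04 7.90000000e-02]] [[ 0.55509761 -0.00202147  0.079     ]]
(596, 798, 3) (228, 798, 3)
```

View pics/c1.png

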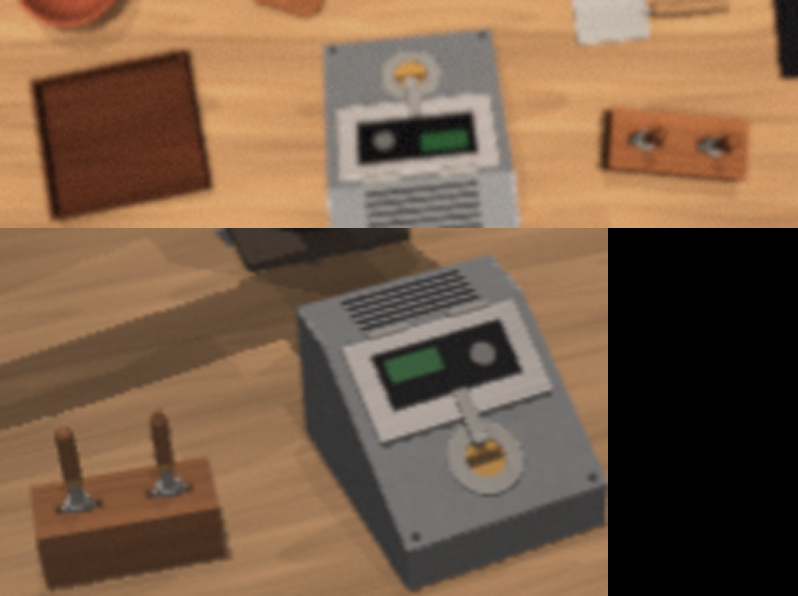

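Run:
```python
from h import *
t=grab("top");s=grab("scene");w=grab("wrist","w0")
st=ctrl.get_state();Rt=R.from_quat(st["tcp_rot"]).as_matrix();print("tool axes cols\n",Rt.round(3))
V=np.array(w["view"]);c=-V[:3,:3].T@V[:3,3]
print("wrist fx",w["fx"],w["cx"],w["cy"],w["k1"],"cam in tool",(Rt.T@(c-st["eef_pos"])).round(4),"cam axes in tool\n",(Rt.T@V[:3,:3].T).round(3))
hsv=cv2.cvtColor(t["color"],cv2.COLOR_RGB2HSV)
for nm,(x0,x1,y0,y1) in dict(block=(365,430,225,265),tray=(165,240,205,275)).items():
    r=hsv[y0:y1,x0:x1].astype(int);print(nm,"center hsv",r[(y1-y0)//2,(x1-x0)//2],"corner",r[0,0])
    m=((r[...,0]<13)|(r[...,0]>170))&(r[...,1]>120)&(r[...,2]<190) if nm=="block" else (r[...,2]<120)
    m=cv2.morphologyEx(m.astype(np.uint8),cv2.MORPH_CLOSE,np.ones((5,5)))
    C=max(cv2.findContours(m,0,2)[0],key=cv2.contourArea)[:,0]+[x0,y0]
    z={"block":.062,"tray":.03}[nm]
    P=onplane(t,C,z)[:,:2];rc=cv2.minAreaRect((P*1000).astype(np.float32));print(nm,rc,cv2.boundingRect(C))
# brass in both
for n,d,(x0,x1,y0,y1) in(("top",t,(290,320,205,235)),("scene",s,(300,340,165,200))):
    h=cv2.cvtColor(d["color"],cv2.COLOR_RGB2HSV)[y0:y1,x0:x1].astype(int)
    m=(h[...,0]>10)&(h[...,0]<28)&(h[...,1]>110)&(h[...,2]>90);q=np.argwhere(m);print(n,"brass n",len(q),q.mean(0)[::-1]+[x0,y0],q.min(0)[::-1]+[x0,y0],q.max(0)[::-1]+[x0,y0])
bt=[165/1,0]
# front bolts from crop coords
sc=2.85;p=[(332/sc+160,48/sc+195),(484/sc+160,35/sc+195)]
q=[(415/3.2+170,(537-228)/3.2+110),(592/3.2+170,(477-228)/3.2+110)]
print(tri(t,p[0],s,q[1]),tri(t,p[1],s,q[0]))
```

```text
tool axes cols
 [[-0.     0.943  0.331]
 [ 0.001  0.331 -0.943]
 [-1.     0.    -0.001]]
wrist fx 306.02717680754927 323.6513071909129 199.5460528339948 -0.03363910495682689 cam in tool [-1.432e-01  6.500e-02  1.000e-04] cam axes in tool
 [[ 0.001 -0.261  0.965]
 [-0.001 -0.965 -0.261]
 [ 1.    -0.001 -0.002]]
block center hsv [ 11 165 172] corner [ 16 126 216]
block ((472.6846618652344, -303.8711242675781), (170.04666137695312, 73.97208404541016), 84.3943862915039) (371, 233, 52, 26)
tray center hsv [  8 169  92] corner [ 16 122 218]
tray ((494.76702880859375, 346.9010009765625), (169.27944946289062, 192.78594970703125), 11.378965377807617) (171, 213, 63, 59)
top brass n 114 [302.23684211 212.19298246] [290 205] [319 223]
scene brass n 77 [321.64935065 181.48051948] [316 176] [327 186]
(array([0.58975787, 0.09279539, 0.05596685]), [np.float64(0.0002185708386390841), np.float64(0.0002185708386391366)]) (array([ 0.60425552, -0.08400845,  0.05423464]), [np.float64(0.002458808283846932), np.float64(0.002458808283846913)])
```

The wrist camera sits at tool +y 65 mm and looks at the fingertips. Moving over the block now, jaws along the block's x.

Request:
{"name": "play_rows", "arguments": {
  "rows": [
    [100,[0,1.0,-0.65],[-0.72,0,0]],
    [100,[0,1.0,-0.65],[-0.72,0,0]],
    [100,[0,1.0,-0.65],[-0.72,0,0]],
    [100,[0,1.0,-0.65],[-0.72,0,0]],
    [100,[0,1.0,-0.65],[-0.72,0,0]],
    [100,[0,1.0,-0.65],[-0.72,0,0]],
    [100,[0,1.0,-0.65],[-0.72,0,0]],
    [100,[0,1.0,-0.65],[-0.72,0,0]],
    [100,[0,1.0,-0.65],[-0.72,0,0]],
    [100,[0,1.0,-0.65],[-0.72,0,0]]
  ],
  "force": 60
}}

```text
time: 1.18
eef_pos: [0.4446, -0.3495, 0.2315]
tcp_rot: [0.033, 0.706, -0.032, 0.707]
contact_force: [0.2, -0.9, -0.2]
opening: 1.0
```

Run:
```python
from h import *
w=grab("wrist","w1");np.save("pics/w1.npy",w["color"]);st=ctrl.get_state();print(st["eef_pos"],st["qpos"])
np.savez("pics/w1cal.npz",**{k:w[k] for k in("fx","fy","cx","cy","k1","view")})
print("expect block corners px",proj(w,[[.437,-.229,.062],[.507,-.236,.062],[.49,-.39,.062],[.42,-.383,.062]]).round())
```

```text
[ 0.44343242 -0.3514325   0.2315354 ] [-8.49460580e-01  4.64459470e-02  1.84871791e+00  9.57475306e-06
  1.24607385e+00 -7.51779009e-01]
expect block corners px [[305.  59.]
 [379.  60.]
 [370. 215.]
 [305. 215.]]
```

View pics/w1.png

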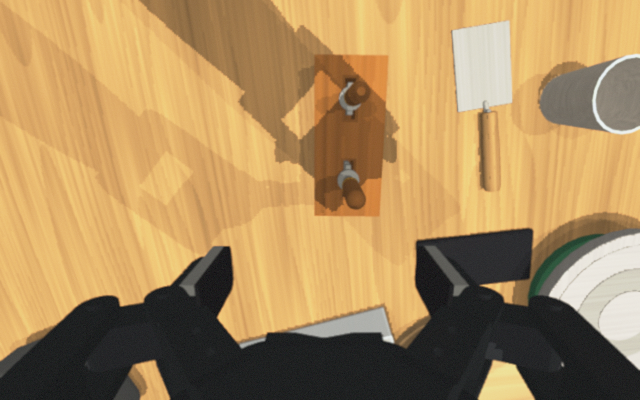

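Block top corners are about (314,54),(388,55),(381,216),(315,215). Key collars are near (350,98) and (348,176), with handle tops at (359,92) and (354,200).

Run:
```python
from h import *
im=np.load("pics/w1.npy");w=dict(np.load("pics/w1cal.npz"));
P=onplane(w,[(314,54),(388,55),(381,216),(315,215)],.062);print(P.round(4),P.mean(0))
h=cv2.cvtColor(im,cv2.COLOR_RGB2HSV).astype(int)
for y0,y1 in((75,120),(155,190)):   # steel collars: low saturation
    r=h[y0:y1,330:372];m=((r[...,1]<70)&(r[...,2]>90)).astype(np.uint8)
    C=max(cv2.findContours(m,0,1)[0],key=len);(c,rad)=cv2.minEnclosingCircle(C);c=np.array(c)+[330,y0];print("collar",c,rad,onplane(w,[c],.068))
print("handle tops",onplane(w,[(359,91),(354,202)],.148))
c=cv2.resize(im[50:220,305:395],None,fx=3.4,fy=3.4,interpolation=cv2.INTER_CUBIC);cv2.imwrite("pics/w1c.png",c[:,:,::-1])
```

```text
[[ 0.4462 -0.2253  0.062 ]
 [ 0.5159 -0.2326  0.062 ]
 [ 0.5016 -0.3921  0.062 ]
 [ 0.431  -0.3843  0.062 ]] [ 0.47368654 -0.30856589  0.062     ]
collar [348.5  98. ] 16.19423484802246 [[ 0.47518169 -0.26847745  0.068     ]]
collar [345.8648653  174.59459496] 13.722006797790527 [[ 0.4669886  -0.34241121  0.068     ]]
handle tops [[ 0.47624271 -0.26860357  0.148     ]
 [ 0.46708486 -0.34921582  0.148     ]]
```

View pics/w1c.png

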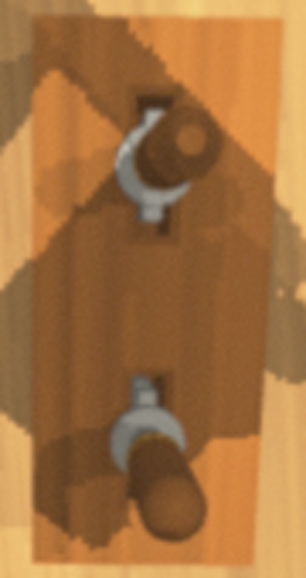

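```bash
cat >> h.py <<'E'
def dirs(xh,tilt=0):
    "tool rotation: jaw axis z heading xh deg (level before tilt), then tool leaned by tilt deg about its y (x turns toward robot)"
    a=np.radians(xh);z=np.array([np.cos(a),np.sin(a),0]);x=np.array([0,0,-1.]);y=np.cross(z,x)
    return np.c_[x,y,z]@R.from_euler("y",tilt,degrees=True).as_matrix()
def delta(pos,Rm=None,p0=None,R0=None):
    st=ctrl.get_state();R0=R.from_quat(st["tcp_rot"]).as_matrix() if R0 is None else R0;p0=st["eef_pos"] if p0 is None else p0
    Rm=R0 if Rm is None else Rm
    return (R0.T@(np.array(pos)-p0)/.3).round(4),(R.from_matrix(R0.T@Rm).as_rotvec()/(np.pi/2)).round(4)
E
python3 - <<'E'
from h import *
print(dirs(0,30).round(2))
T=dirs(-5.3)
print(delta([.4765,-.2687,.2],T),delta([.4765,-.2687,.102],T));st=ctrl.get_state();print(st["eef_pos"],R.from_quat(st["tcp_rot"]).as_matrix().round(3))
E
```

```text
[[-0.5   0.    0.87]
 [ 0.    1.    0.  ]
 [-0.87  0.   -0.5 ]]
(array([0.1051, 0.2852, 0.0828]), array([-0.0033,  0.0002,  0.0002])) (array([0.4317, 0.2853, 0.0827]), array([-0.0033,  0.0002,  0.0002]))
[ 0.44343242 -0.3514325   0.2315354 ] [[ 0.     0.098  0.995]
 [-0.     0.995 -0.098]
 [-1.    -0.     0.   ]]
```

Request:
{"name": "play_rows", "arguments": {
  "rows": [
    [100,[0.1,0.285,0.083],[0,0,0]],
    [100,[0.1,0.285,0.083],[0,0,0]],
    [100,[0.1,0.285,0.083],[0,0,0]],
    [100,[0.2,0.285,0.083],[0,0,0]],
    [60,[0.3,0.285,0.083],[0,0,0]],
    [60,[0.42,0.285,0.083],[0,0,0]],
    [50,[0.432,0.285,0.083],[0,0,0]],
    [40,[0.432,0.285,0.083],[0,0,0]],
    [40,[0.432,0.285,0.083],[0,0,0]],
    [40,[0.432,0.285,0.083],[0,0,0]]
  ],
  "force": 60
}}

```text
time: 2.07
eef_pos: [0.4769, -0.2727, 0.1045]
tcp_rot: [0.035, 0.705, -0.037, 0.707]
contact_force: [-0.3, 0.5, 0.3]
opening: 0.401
```

Request:
{"name": "play_rows", "arguments": {
  "rows": [
    [0,[0,0,0],[0,0,0]],
    [0,[0,0,0],[0,0,0]],
    [0,[0,0,0],[0,0,0]],
    [0,[0,0,0],[0,0,0]],
    [0,[0,0,0],[0,0,0]],
    [0,[0,0,0],[0,0,0]]
  ],
  "force": 60
}}

```text
time: 2.57
eef_pos: [0.4771, -0.2722, 0.1043]
tcp_rot: [0.035, 0.705, -0.037, 0.708]
contact_force: [-0.7, -0.4, 6.5]
opening: 0.17
```

Run:
```python
from h import *
L=np.array([.556,.001,.079]);T=dirs(4.7,30);n=-T[:,0];print(n,T[:,1]);st=ctrl.get_state();print(st["eef_pos"],st["contact_force"],st["opening"])
print(delta(L+.15*n-.065*T[:,1],T))
```

```text
[0.49831869 0.04096925 0.8660254 ] [-0.08193851  0.99663739  0.        ]
[ 0.47714896 -0.27220189  0.10429848] [-0.70864176 -0.42582718  6.47103237] 0.16998273745608267
(array([-0.3491,  0.7643,  0.4557]), array([-0.115 ,  0.3348, -0.0286]))
```

Request:
{"name": "play_rows", "arguments": {
  "rows": [
    [0,[-0.1,0,0],[0,0,0]],
    [0,[-0.22,0,0],[0,0,0]],
    [0,[-0.33,0,0],[0,0,0]],
    [0,[-0.35,0.1,0.06],[-0.02,0.05,0]],
    [0,[-0.35,0.22,0.13],[-0.04,0.12,-0.01]],
    [0,[-0.35,0.34,0.2],[-0.06,0.2,-0.015]],
    [0,[-0.35,0.45,0.27],[-0.08,0.27,-0.02]],
    [0,[-0.35,0.57,0.34],[-0.115,0.335,-0.029]],
    [0,[-0.35,0.68,0.41],[-0.115,0.335,-0.029]],
    [0,[-0.35,0.764,0.456],[-0.115,0.335,-0.029]]
  ]
}}

```text
time: 3.4
eef_pos: [0.6365, -0.0532, 0.2038]
tcp_rot: [-0.036, 0.867, 0.023, 0.497]
contact_force: [-0.1, -0.9, -1.2]
opening: 0.171
```

Request:
{"name": "play_rows", "arguments": {
  "rows": [
    [0,[0,0,0],[0,0,0]],
    [0,[0,0,0],[0,0,0]],
    [0,[0,0,0],[0,0,0]]
  ]
}}

```text
time: 3.65
eef_pos: [0.6345, -0.0571, 0.2061]
tcp_rot: [-0.035, 0.867, 0.022, 0.497]
contact_force: [0.3, 0.4, -1.0]
opening: 0.17
```

Run:
```python
from h import *
w=grab("wrist","w2");np.save("pics/w2.npy",w["color"]);st=ctrl.get_state();print(st["eef_pos"],st["qpos"],st["opening"])
np.savez("pics/w2cal.npz",**{k:w[k] for k in("fx","fy","cx","cy","k1","view")})
Rt=R.from_quat(st["tcp_rot"]).as_matrix();p=st["eef_pos"];print(Rt.round(3))
print("lock exp",proj(w,[[.556,.001,.079]]),"key tip/collar/top exp",proj(w,[p+Rt@[.0423+.042,.003,0],p+Rt@[.0423,.003,0],p+Rt@[.0423-.088,.003,0]]))
```

```text
[ 0.6343434  -0.05772852  0.20643926] [-0.1962493   0.51712723  1.38111307 -0.13844012  1.7537975  -0.26784166] 0.1736645764704808
[[-0.503 -0.081  0.861]
 [-0.038  0.997  0.071]
 [-0.864  0.003 -0.504]]
lock exp [[325.9170409  119.22707821]] key tip/collar/top exp [[324.95285878 202.2070691 ]
 [325.17519922 219.91681557]
 [326.16473401 299.01515103]]
```

View pics/w2.png

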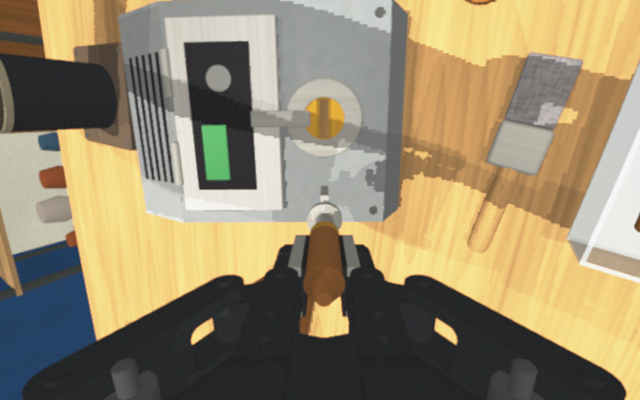

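The ring and plug are centred near (325,117), and the keyway runs vertically at x≈323. The key bit is at (324,190–200) and its collar at (324,213). Measuring the plug and keyway by mask.

Run:
```python
from h import *
im=np.load("pics/w2.npy");w=dict(np.load("pics/w2cal.npz"));h=cv2.cvtColor(im,cv2.COLOR_RGB2HSV).astype(int)
r=h[85:150,295:355];m=((r[...,0]>8)&(r[...,0]<30)&(r[...,1]>120)).astype(np.uint8)
m=cv2.morphologyEx(m,cv2.MORPH_CLOSE,np.ones((3,3)))
C=max(cv2.findContours(m,0,1)[0],key=cv2.contourArea);e=cv2.fitEllipse(C);print("brass+keyway ellipse",np.array(e[0])+[295,85],e[1],cv2.minEnclosingCircle(C),cv2.boundingRect(C))
v=r[...,2];brass=(r[...,0]>8)&(r[...,0]<30)&(r[...,1]>120)
k=(brass&(v<130));q=np.argwhere(k);print(len(q))
for row in(100,105,110,115,120,125,130): print(row,im[row,305:346].sum(1).tolist())
c=cv2.resize(im[75:235,280:375],None,fx=3.6,fy=3.6,interpolation=cv2.INTER_CUBIC);cv2.imwrite("pics/w2c.png",c[:,:,::-1])
```

```text
brass+keyway ellipse [324.74492073 117.87513733] (36.75401306152344, 41.428489685058594) ((28.5, 32.78947448730469), 20.622764587402344) (11, 13, 38, 41)
0
100 [544, 549, 546, 548, 544, 528, 506, 493, 457, 472, 466, 403, 355, 351, 344, 317, 313, 303, 308, 307, 316, 319, 329, 352, 393, 415, 438, 472, 480, 476, 483, 512, 526, 533, 541, 536, 541, 539, 537, 532, 535]
105 [560, 525, 474, 454, 441, 448, 463, 467, 470, 467, 467, 415, 371, 357, 340, 312, 306, 308, 311, 312, 320, 326, 336, 367, 399, 416, 444, 471, 477, 468, 461, 462, 462, 465, 484, 512, 542, 554, 559, 553, 558]
110 [456, 454, 470, 479, 466, 469, 468, 470, 467, 473, 463, 424, 376, 372, 335, 316, 306, 306, 313, 315, 314, 327, 342, 368, 401, 415, 437, 469, 475, 474, 464, 454, 462, 461, 463, 469, 474, 496, 530, 549, 547]
115 [423, 421, 423, 410, 378, 355, 357, 355, 345, 358, 363, 341, 336, 343, 312, 308, 307, 306, 319, 321, 322, 328, 344, 358, 393, 420, 442, 466, 472, 473, 467, 464, 456, 453, 462, 459, 464, 456, 481, 504, 539]
120 [414, 423, 421, 417, 392, 370, 364, 358, 356, 369, 359, 338, 327, 321, 314, 306, 313, 317, 317, 317, 318, 338, 339, 340, 330, 329, 345, 362, 373, 371, 382, 385, 381, 384, 387, 400, 444, 458, 484, 527, 548]
125 [394, 401, 395, 403, 394, 361, 356, 351, 358, 355, 353, 338, 323, 315, 312, 309, 314, 325, 322, 321, 324, 334, 342, 336, 313, 316, 342, 352, 361, 362, 356, 356, 354, 353, 353, 357, 361, 370, 400, 411, 412]
130 [416, 401, 373, 355, 347, 347, 355, 356, 353, 357, 356, 337, 316, 316, 324, 310, 312, 317, 319, 322, 333, 340, 346, 328, 326, 317, 339, 354, 366, 356, 358, 365, 352, 355, 364, 380, 400, 412, 418, 420, 413]
```

View pics/w2c.png

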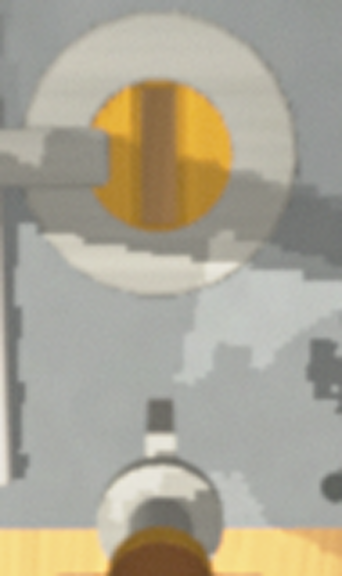

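Run:
```python
from h import *
w=dict(np.load("pics/w2cal.npz"));st=ctrl.get_state();p=st["eef_pos"];Rt=R.from_quat(st["tcp_rot"]).as_matrix();print(p,Rt.round(4).tolist())
f=lambda c:(280+c[0]/3.6,75+c[1]/3.6)
def ontool(px,x):
    o,r=ray(w,[px]);o=Rt.T@(o-p);r=Rt.T@r[0];return o+r*(x-o[0])/r[0]
print("wing bottom",ontool(f((160,400)),.0793),"nose tip?",ontool(f((160,400)),.0843))
print("collar top rim",ontool(f((158,463)),.0363),"L/R",ontool(f((98,520)),.0363),ontool(f((220,520)),.0363))
for px in((324.7,118),(323.9,118)):
    L=onplane(w,[px],.079)[0];print("lock",L,"in tool",Rt.T@(L-p))
print("bolts",onplane(w,[(380,12),(373,210)],.055))
print("cover edges", onplane(w,[(280,14),(283,209)],.105))
```

```text
[ 0.6343434  -0.05772852  0.20643926] [[-0.5027, -0.0811, 0.8607], [-0.0384, 0.9967, 0.0714], [-0.8636, 0.0029, -0.5041]]
wing bottom [ 0.0793      0.01679659 -0.0004131 ] nose tip? [ 0.0843      0.01568127 -0.00040319]
collar top rim [ 0.0363      0.01550395 -0.00082568] L/R [ 0.0363      0.00535414 -0.0110941 ] [0.0363     0.00536471 0.00979396]
lock [0.55462105 0.00198289 0.079     ] in tool [ 1.47840068e-01  6.56138423e-02 -1.00920874e-04]
lock [0.55377261 0.00191265 0.079     ] in tool [ 0.14826926  0.06561262 -0.00083616]
bolts [[ 0.58782329  0.09344795  0.055     ]
 [ 0.60331076 -0.08247614  0.055     ]]
cover edges [[ 0.51979335  0.08357763  0.105     ]
 [ 0.53029322 -0.08562788  0.105     ]]
```

```bash
cat >> h.py <<'E'
L=np.array([.5539,.0019,.079]);TL=dirs(5.0,30);N=-TL[:,0]
KO=np.array([.0423,.0030,-.0004])  # key origin in tool
def home(up=0,roll=0,ko=None):
    Rm=TL@R.from_euler("x",roll).as_matrix();return L+N*up-Rm@(KO if ko is None else ko),Rm
E
python3 - <<'E'
from h import *
print(delta(*home(.052)),delta(*home(.052)+() ) and ctrl.get_state()["eef_pos"])
E
```

```text
(array([ 0.1796,  0.2104, -0.0026]), array([-0.0024, -0.003 , -0.0035])) [ 0.6343434  -0.05772852  0.20643926]
```

Request:
{"name": "play_rows", "arguments": {
  "rows": [
    [0,[0.06,0.08,0],[-0.002,-0.003,-0.0035]],
    [0,[0.12,0.15,-0.002],[-0.002,-0.003,-0.0035]],
    [0,[0.18,0.21,-0.003],[-0.002,-0.003,-0.0035]],
    [0,[0.18,0.21,-0.003],[-0.002,-0.003,-0.0035]],
    [0,[0.18,0.21,-0.003],[-0.002,-0.003,-0.0035]],
    [0,[0.18,0.21,-0.003],[-0.002,-0.003,-0.0035]]
  ]
}}

```text
time: 4.2
eef_pos: [0.6022, 0.0023, 0.1617]
tcp_rot: [-0.038, 0.865, 0.021, 0.501]
contact_force: [0.2, -0.8, -1.3]
opening: 0.167
```

Run:
```python
from h import *
w=grab("wrist");im=w["color"];st=ctrl.get_state();print(st["eef_pos"],st["contact_force"],delta(*home(.052)),delta(*home(0)))
c=cv2.resize(im[100:250,270:380],None,fx=4,fy=4,interpolation=cv2.INTER_CUBIC);cv2.imwrite("pics/w3c.png",c[:,:,::-1])
P=TL.T;print("keyway ends px",proj(w,[L+TL@[0,a,b] for a in(-.0175,.0175) for b in(-.0045,.0045)]).round(1).tolist())
```

```text
[0.60271213 0.00216595 0.16208831] [ 0.64178968  0.0454797  -1.32568951] (array([ 0.0066,  0.0033, -0.0007]), array([-0.0012,  0.0021,  0.0002])) (array([ 0.1799,  0.0033, -0.0012]), array([-0.0012,  0.0021,  0.0002]))
keyway ends px [[319.2, 217.3], [330.2, 217.3], [318.9, 175.2], [330.3, 175.2]]
```

View pics/w3c.png

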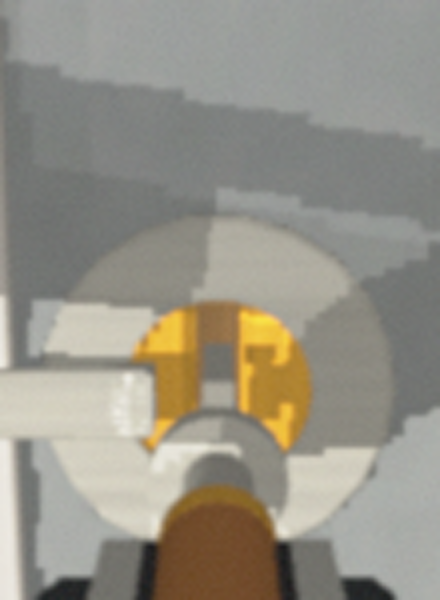

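The bit is centred on the keyway sideways to within half a millimetre. Inserting in steps.

Request:
{"name": "play_rows", "arguments": {
  "rows": [
    [0,[0.01,0.005,-0.001],[0,0.002,0]],
    [0,[0.03,0.005,-0.001],[0,0.002,0]],
    [0,[0.05,0.005,-0.001],[0,0.002,0]],
    [0,[0.07,0.005,-0.001],[0,0.002,0]],
    [0,[0.09,0.005,-0.001],[0,0.002,0]],
    [0,[0.09,0.005,-0.001],[0,0.002,0]]
  ]
}}

```text
time: 4.75
eef_pos: [0.5871, 0.0036, 0.1358]
tcp_rot: [-0.038, 0.866, 0.021, 0.498]
contact_force: [0.1, -1.5, -2.6]
opening: 0.172
```

Request:
{"name": "play_rows", "arguments": {
  "rows": [
    [0,[0.02,0,0],[0,0,0]],
    [0,[0.04,0,0],[0,0,0]],
    [0,[0.06,0,0],[0,0,0]],
    [0,[0.075,0,0],[0,0,0]],
    [0,[0.085,0,0],[0,0,0]],
    [0,[0.092,0,0],[0,0,0]],
    [0,[0.097,0,0],[0,0,0]],
    [0,[0.097,0,0],[0,0,0]]
  ]
}}

```text
time: 5.42
eef_pos: [0.5756, 0.0025, 0.1158]
tcp_rot: [-0.038, 0.865, 0.021, 0.5]
contact_force: [3.5, -2.2, 8.6]
opening: 0.169
```

Run:
```python
from h import *
st=ctrl.get_state();print(st["eef_pos"],st["contact_force"],TL.T@st["contact_force"],st["wrist_torque"],delta(*home(0)))
```

```text
[0.57558605 0.00251857 0.11580925] [ 3.4793939  -2.21142438  8.60444547] [-9.08837607 -2.5062584  -1.46736182] [-0.32760145  0.18810238  0.11235151] (array([ 0.0014, -0.0058,  0.0002]), array([-0.0003,  0.0012,  0.0009]))
```

Key seated: 9 N axial force, 0.4 mm from the predicted home. Trial turn with a firmer grip.

Request:
{"name": "play_rows", "arguments": {
  "rows": [
    [0,[0.003,0,0],[0,0,0]],
    [0,[0.003,0,0],[0,0,0]],
    [0,[0.003,0,-0.0007],[0.07,0,0]],
    [0,[0.003,0,-0.0014],[0.14,0,0]],
    [0,[0.003,0.0003,-0.0021],[0.2,0,0]],
    [0,[0.003,0.0006,-0.003],[0.28,0,0]],
    [0,[0.003,0.0006,-0.003],[0.28,0,0]]
  ],
  "force": 100
}}

```text
time: 6.0
eef_pos: [0.5751, 0.0028, 0.1161]
tcp_rot: [0.073, 0.848, -0.17, 0.497]
contact_force: [4.1, -0.6, 9.1]
opening: 0.161
```

```bash
cat > s.py <<'E'
from h import *
st=ctrl.get_state();Rt=R.from_quat(st["tcp_rot"]).as_matrix();print(st["time"],st["eef_pos"],"F tool",(Rt.T@st["contact_force"]).round(2),"M tool",(Rt.T@st["wrist_torque"]).round(3),"roll deg",np.degrees(R.from_matrix(TL.T@Rt).as_rotvec()).round(2),st["opening"])
E
python3 s.py
```

```text
6.0 [0.57512278 0.00276464 0.11612758] F tool [-9.92 -1.33 -0.46] M tool [ 0.038 -0.089 -0.292] roll deg [ 2.548e+01 -2.500e-01 -2.000e-02] 0.1606952956900664
```

Run:
```python
from h import *
w=grab("wrist");s=grab("scene");a=cv2.resize(w["color"][90:290,200:420],None,fx=2,fy=2,interpolation=cv2.INTER_CUBIC);b=cv2.resize(s["color"][130:230,250:370],None,fx=3,fy=3,interpolation=cv2.INTER_CUBIC)
im=np.zeros((400,800,3),np.uint8);im[:,:440]=a;im[:300,440:800]=b;cv2.imwrite("pics/w4.png",im[:,:,::-1])
```

```text
(no output)
```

View pics/w4.png

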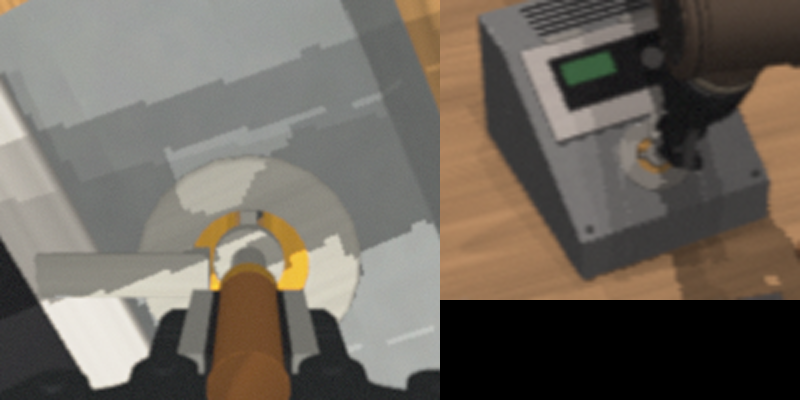

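The tongue is still level in the hand's frame while the hand has rolled 25°, so the latch is at about 0.42 rad, beyond the 0.3 limit. The cone key fits. Turning on.

Request:
{"name": "play_rows", "arguments": {
  "rows": [
    [0,[0,0,-0.0007],[0.075,0,0]],
    [0,[0,0.0002,-0.0014],[0.15,0,0]],
    [0,[0,0.0005,-0.0022],[0.225,0,0]],
    [0,[0,0.0008,-0.003],[0.3,0,0]],
    [0,[0,0.0012,-0.0036],[0.375,0,0]],
    [0,[0,0.0016,-0.0043],[0.45,0,0]],
    [0,[0,0.0023,-0.005],[0.525,0,0]],
    [0,[0,0.003,-0.0055],[0.6,0,0]],
    [0,[0,0.0036,-0.006],[0.675,0,0]],
    [0,[0,0.0042,-0.006],[0.73,0,0]]
  ]
}}

```text
time: 6.93
eef_pos: [0.5745, 0.0043, 0.1164]
tcp_rot: [0.332, 0.619, -0.602, 0.379]
contact_force: [6.4, -0.3, 9.3]
opening: 0.165
```

```bash
python3 s.py
```

```text
6.9333 [0.57454864 0.00431935 0.11639412] F tool [-11.21   0.93   0.86] M tool [-0.033 -0.179  0.177] roll deg [91.23 -0.36  0.18] 0.1653535944531062
```

Request:
{"name": "play_rows", "arguments": {
  "rows": [
    [0,[0,0,0],[0.05,0,0]],
    [0,[0,0,0],[0.1,0,0]],
    [0,[0,0,0],[0.12,0,0]],
    [0,[0,0,0],[0.12,0,0]],
    [0,[0,0,0],[0.12,0,0]]
  ]
}}

```text
time: 7.35
eef_pos: [0.5744, 0.0046, 0.1165]
tcp_rot: [-0.365, -0.562, 0.656, -0.347]
contact_force: [4.4, -0.6, 8.8]
opening: 0.162
```

```bash
python3 s.py
python3 - <<'E'
from h import *
w=grab("wrist");s=grab("scene");np.save("pics/w5.npy",w["color"]);a=cv2.resize(w["color"][90:290,200:420],None,fx=2,fy=2,interpolation=cv2.INTER_CUBIC);b=cv2.resize(s["color"][130:230,250:370],None,fx=3,fy=3,interpolation=cv2.INTER_CUBIC)
im=np.zeros((400,800,3),np.uint8);im[:,:440]=a;im[:300,440:800]=b;cv2.imwrite("pics/w5.png",im[:,:,::-1])
E
```

```text
7.35 [0.57441054 0.00462895 0.11645084] F tool [-9.75 -0.41  1.12] M tool [-0.388 -0.187  0.204] roll deg [101.64  -0.3    0.22] 0.16166283997765293
```

View pics/w5.png

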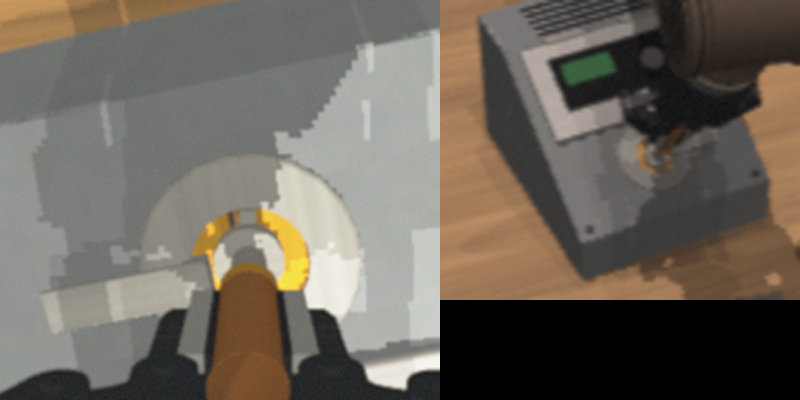

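The latch is at its stop: 0.39 Nm, with the tongue lagging the hand by about 12°, so about 90°. Rolling back through the play to centre the bit, then drawing it out.

Request:
{"name": "play_rows", "arguments": {
  "rows": [
    [0,[0,0,0],[-0.05,0,0]],
    [0,[-0.003,0,0],[-0.095,0,0]],
    [0,[-0.003,0,0],[-0.095,0,0]],
    [0,[-0.01,0,0],[-0.095,0,0]],
    [0,[-0.03,0,0],[-0.095,0,0]],
    [0,[-0.05,0,0],[-0.095,0,0]],
    [0,[-0.05,0,0],[-0.095,0,0]]
  ]
}}

```text
time: 8.03
eef_pos: [0.579, 0.0056, 0.1259]
tcp_rot: [-0.336, -0.611, 0.614, -0.37]
contact_force: [0.8, -0.3, -1.1]
opening: 0.161
```

```bash
python3 s.py
```

```text
8.0333 [0.57901536 0.00557347 0.12589026] F tool [0.62 1.23 0.27] M tool [-0.051 -0.169  0.303] roll deg [93.13  0.12 -0.11] 0.16136717459299285
```

Request:
{"name": "play_rows", "arguments": {
  "rows": [
    [0,[-0.04,0,0],[0,0,0]],
    [0,[-0.08,0,0],[0,0,0]],
    [0,[-0.13,0,0],[0,0,0]],
    [0,[-0.2,0,0],[0,0,0]],
    [0,[-0.28,0,0],[0,0,0]],
    [0,[-0.33,0,0],[0,0,0]],
    [0,[-0.33,0,0],[0,0,0]],
    [0,[-0.33,0,0],[0,0,0]]
  ]
}}

```text
time: 8.7
eef_pos: [0.6293, 0.0101, 0.2125]
tcp_rot: [-0.337, -0.611, 0.613, -0.371]
contact_force: [-0.3, -0.7, -1.7]
opening: 0.165
```

```bash
python3 s.py
python3 - <<'E'
from h import *
w=grab("wrist","w6")
Rm=TL@R.from_euler("x",np.pi/2).as_matrix()
print(delta([.477,.3457,.19],Rm),delta([.477,.3457,.087],Rm),delta([.52,.2,.2],Rm))
E
```

```text
8.7 [0.62925941 0.01012189 0.21253365] F tool [1.61 0.6  0.66] M tool [-0.051  0.016  0.409] roll deg [ 9.312e+01 -3.000e-02  4.000e-02] 0.16508603286938794
(array([ 0.2641, -0.3773, -1.1394]), array([-0.0346, -0.0002,  0.0015])) (array([ 0.561 , -0.2052, -1.1486]), array([-0.0346, -0.0002,  0.0015])) (array([ 0.1846, -0.2803, -0.6477]), array([-0.0346, -0.0002,  0.0015]))
```

View pics/w6.png

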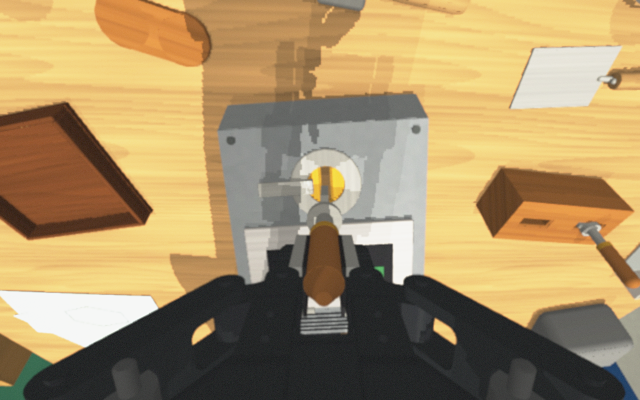

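The tongue now points left in the image at (285,185), a quarter turn clockwise, and the key is free. The dome key still stands in the block, around (590,232). Carrying the cone key to the tray.

Request:
{"name": "play_rows", "arguments": {
  "rows": [
    [0,[0.02,-0.04,-0.1],[-0.01,0,0]],
    [0,[0.05,-0.09,-0.22],[-0.02,0,0]],
    [0,[0.09,-0.14,-0.34],[-0.035,0,0]],
    [0,[0.13,-0.19,-0.46],[-0.035,0,0]],
    [0,[0.16,-0.24,-0.57],[-0.035,0,0]],
    [0,[0.18,-0.28,-0.68],[-0.035,0,0]],
    [0,[0.2,-0.31,-0.79],[-0.035,0,0]],
    [0,[0.23,-0.34,-0.9],[-0.035,0,0]],
    [0,[0.25,-0.36,-1.0],[-0.035,0,0]],
    [0,[0.25,-0.36,-1.0],[-0.035,0,0]]
  ]
}}

```text
time: 9.58
eef_pos: [0.4811, 0.308, 0.1899]
tcp_rot: [0.323, 0.63, -0.596, 0.379]
contact_force: [-0.3, -0.8, -1.1]
opening: 0.16
```

```bash
python3 s.py
python3 - <<'E'
from h import *
Rm=TL@R.from_euler("x",np.pi/2).as_matrix()
print(delta([.477,.3457,.13],Rm),delta([.477,.3457,.0875],Rm))
E
```

```text
9.5833 [0.48111221 0.30797683 0.18989511] F tool [1.12 0.23 0.77] M tool [-0.041 -0.042  0.349] roll deg [89.69  0.29 -0.4 ] 0.16036060766303054
(array([ 0.1733,  0.0995, -0.1261]), array([0.0035, 0.0007, 0.0049])) (array([ 0.2955,  0.1713, -0.1259]), array([0.0035, 0.0007, 0.0049]))
```

Request:
{"name": "play_rows", "arguments": {
  "rows": [
    [0,[0,0,-0.12],[0,0,0]],
    [0,[0.06,0.035,-0.126],[0,0,0]],
    [0,[0.12,0.07,-0.126],[0,0,0]],
    [0,[0.18,0.1,-0.126],[0,0,0]],
    [0,[0.23,0.135,-0.126],[0,0,0]],
    [0,[0.27,0.155,-0.126],[0,0,0]],
    [0,[0.285,0.165,-0.126],[0,0,0]],
    [0,[0.285,0.165,-0.126],[0,0,0]],
    [0,[0.285,0.165,-0.126],[0,0,0]]
  ]
}}

```text
time: 10.33
eef_pos: [0.482, 0.3413, 0.0934]
tcp_rot: [0.326, 0.628, -0.597, 0.379]
contact_force: [0.8, 0.3, -1.8]
opening: 0.163
```

```bash
python3 s.py
python3 - <<'E'
from h import *
w=grab("wrist");s=grab("scene")
a=cv2.resize(w["color"],(480,300));b=cv2.resize(s["color"][110:230,340:500],None,fx=2,fy=2,interpolation=cv2.INTER_CUBIC)
im=np.zeros((300,800,3),np.uint8);im[:,:480]=a;im[:240,480:]=b;cv2.imwrite("pics/w7.png",im[:,:,::-1])
E
```

```text
10.3333 [0.48197722 0.34127154 0.09342202] F tool [ 1.1   1.6  -0.24] M tool [0.001 0.028 0.362] roll deg [90.    0.12 -0.13] 0.16258164800158828
```

View pics/w7.png

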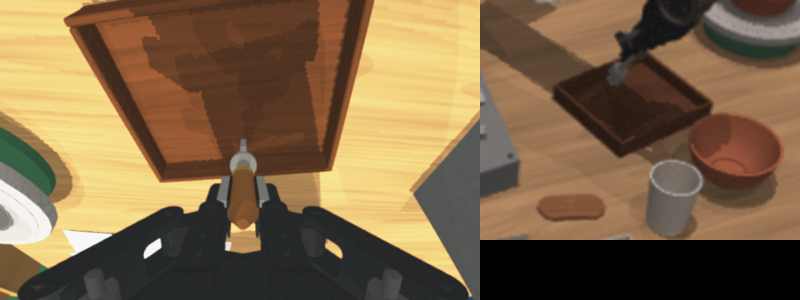

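The key hangs inside the tray over its robot-side half, leaning outward. Lowering the last 7 mm and releasing.

Request:
{"name": "play_rows", "arguments": {
  "rows": [
    [0,[0.01,0.006,0],[0,0,0]],
    [0,[0.02,0.012,0],[0,0,0]],
    [0,[0.02,0.012,0],[0,0,0]],
    [0,[0.02,0.012,0],[0,0,0]],
    [100,[0.02,0.012,0],[0,0,0]],
    [100,[0.02,0.012,0],[0,0,0]],
    [100,[0.02,0.012,0],[0,0,0]],
    [100,[0.02,0.012,0],[0,0,0]],
    [100,[0.02,0.012,0],[0,0,0]],
    [100,[0.02,0.012,0],[0,0,0]]
  ],
  "force": 60
}}

```text
time: 11.27
eef_pos: [0.4821, 0.3415, 0.0865]
tcp_rot: [0.326, 0.628, -0.597, 0.379]
contact_force: [0.0, -0.6, -0.4]
opening: 0.986
```

Request:
{"name": "play_rows", "arguments": {
  "rows": [
    [100,[0,0,0],[0,0,0]],
    [100,[-0.05,-0.03,0],[0,0,0]],
    [100,[-0.1,-0.06,0],[0,0,0]],
    [100,[-0.18,-0.1,0],[0,0,0]],
    [100,[-0.26,-0.15,0],[0,0,0]],
    [100,[-0.34,-0.2,0],[0,0,0]],
    [100,[-0.34,-0.2,0],[0,0,0]],
    [100,[-0.34,-0.2,0],[0,0,0]],
    [100,[-0.34,-0.2,0],[0,0,0]]
  ]
}}

```text
time: 12.02
eef_pos: [0.4811, 0.3413, 0.2042]
tcp_rot: [0.326, 0.628, -0.597, 0.379]
contact_force: [-0.3, -0.4, -0.2]
opening: 1.001
```

```bash
python3 s.py
python3 - <<'E'
from h import *
w=grab("wrist");s=grab("scene");t=grab("top")
a=cv2.resize(w["color"],(400,250));b=cv2.resize(s["color"][110:230,170:490],(800,300),interpolation=cv2.INTER_CUBIC);c=cv2.resize(t["color"][150:290,150:440],(400,193),interpolation=cv2.INTER_CUBIC)
im=np.zeros((550,800,3),np.uint8);im[:250,:400]=a;im[:193,400:]=c;im[250:]=b;cv2.imwrite("pics/w8.png",im[:,:,::-1])
E
```

```text
12.0167 [0.481126   0.34128185 0.2041525 ] F tool [ 0.33 -0.14  0.38] M tool [-0.022  0.034  0.238] roll deg [90.    0.1  -0.14] 1.000813989902875
```

No more pictures, so I'm checking numerically: steel pixels in the tray, the dome key in the block, and scene differences.

Run:
```python
from h import *
w=grab("wrist");s=grab("scene");t=grab("top")
tc=np.array([.4948,.3469]);a=np.radians(11.4);ux=np.array([np.cos(a),np.sin(a)]);uy=np.array([-ux[1],ux[0]])
h=cv2.cvtColor(w["color"],cv2.COLOR_RGB2HSV).astype(int)
m=((h[...,1]<60)&(h[...,2]>90)).astype(np.uint8)
n,l,stt,c=cv2.connectedComponentsWithStats(m)
for i in range(1,n):
    if stt[i,4]>25:
        P=onplane(w,[c[i]],.02)[0];q=(P[:2]-tc)@np.c_[ux,uy]
        if abs(q[0])<.1 and abs(q[1])<.11: print("steel in tray frame",q.round(3),stt[i])
for n,d in(("scene",s),("top",t)):
    o=np.load(f"pics/{n}0.npy").astype(int);df=(np.abs(d["color"].astype(int)-o).max(2)>45).astype(np.uint8)
    k,l,stt,c=cv2.connectedComponentsWithStats(cv2.morphologyEx(df,cv2.MORPH_CLOSE,np.ones((3,3))))
    print(n,[(c[i].round().tolist(),stt[i,2:].tolist()) for i in range(1,k) if stt[i,4]>12])
```

```text
steel in tray frame [-0.008 -0.003] [311  50  25  72 864]
scene [([80.0, 25.0], [104, 55, 2138]), ([275.0, 14.0], [32, 34, 533]), ([433.0, 61.0], [58, 107, 2794]), ([45.0, 17.0], [35, 12, 183]), ([30.0, 32.0], [9, 5, 21]), ([240.0, 56.0], [14, 19, 131]), ([331.0, 105.0], [117, 107, 3474]), ([469.0, 64.0], [20, 15, 95]), ([64.0, 86.0], [47, 49, 920]), ([45.0, 115.0], [13, 17, 113]), ([198.0, 153.0], [205, 81, 3627]), ([221.0, 180.0], [9, 25, 134]), ([436.0, 183.0], [27, 18, 253]), ([323.0, 182.0], [19, 9, 62])]
top [([265.0, 319.0], [380, 239, 33410]), ([305.0, 222.0], [8, 7, 25]), ([215.0, 237.0], [5, 6, 13]), ([387.0, 243.0], [9, 7, 29]), ([549.0, 365.0], [145, 81, 6510]), ([292.0, 388.0], [12, 12, 84]), ([300.0, 396.0], [17, 8, 102])]
```

```bash
python3 - <<'E'
from h import *
for n,L in(("scene",dict(cup1=(422,190,450,230),bowl=(444,170,492,208),cup2=(225,242,256,285),kidney=(368,204,404,222),brush=(300,226,370,250),spat=(195,230,270,262),phone=(138,240,180,285))),("top",dict(cup1=(210,155,237,183),bowl=(163,164,207,207)))):
    d=grab(n)["color"];o=np.load(f"pics/{n}0.npy")
    for k,(x0,y0,x1,y1) in L.items():
        r=cv2.matchTemplate(d[y0-12:y1+12,x0-12:x1+12],o[y0:y1,x0:x1],cv2.TM_CCOEFF_NORMED);_,v,_,p=cv2.minMaxLoc(r);print(n,k,round(v,3),(p[0]-12,p[1]-12))
    if n=="scene":
        a=d[174:193,422:450].mean((0,1)).round();b=o[174:193,422:450].mean((0,1)).round();print("patch",a,b)
E
python3 s.py
```

```text
scene cup1 0.97 (0, 0)
scene bowl 0.931 (0, 0)
scene cup2 0.999 (0, 0)
scene kidney 0.992 (0, 0)
scene brush 0.999 (0, 0)
scene spat 0.999 (0, 0)
scene phone 1.0 (0, 0)
patch [90. 67. 51.] [120.  89.  66.]
top cup1 0.994 (0, 0)
top bowl 0.347 (0, -1)
12.4167 [0.48117832 0.34133068 0.20394822] F tool [-0.3   0.14 -0.13] M tool [-0.055  0.005  0.217] roll deg [90.    0.13 -0.18] 0.9976493620546631
```

Nothing has shifted: every bystander matches at zero offset in the scene view. In the top view the arm probably hides the bowl, and the changed patch is just darker all over, which fits an arm shadow.

```bash
python3 -c "
from plant import ctrl
print(ctrl.sign_off())"
```

```text
the job is handed in; nothing more can be done
None
```

I handed the job in at 12.4 s. The cone key fitted on the first try. I pushed it home, turned the latch a quarter turn clockwise to its stop, drew it out and released it in the tray. The dome key was never touched and still stands in the block.

**Latch:** The hand met a firm stop of 0.39 Nm with the key home. After I drew the key out, a picture showed the tongue turned a quarter turn.

**Keys:** I had reached the picture limit, so I checked the tray by colour mask only. It found steel about the length of the key's metal part, centred 8 mm from the tray's middle. The dome key's spot in the block looked unchanged.

**Bystanders:** All seven matched their starting positions with no shift in the scene camera. The top-camera match for the bowl was poor (0.35), probably because the arm hides it there. The scene camera matched it at 0.93.

**Hand:** It stayed open at 0.20 m, with contact force near zero.

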